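# Unclip the spent reagent cartridge from the analyser's sloping rail

## Robot

A 7-joint arm with a two-finger parallel gripper is mounted at the origin on the work surface. World frame = base frame: x ahead of the robot, y to its left, z up, the work surface at z = 0. Lengths are in m, angles in rad, forces in N, time in s.
With the tool pointing down it reaches from about 0.425 to 0.875 m from the base axis. Payload 4.7 kg.
Tool frame: the origin (TCP) lies between the finger pads, 19 mm behind the fingertips; this is the grasp point; z points along the fingers, y is the line along which they close (so a half turn about z gives the same grasp; the last joint's range is limited). The gripper opens to 87 mm and grips with 3 to 60 N. Pads are 19 mm wide; open, the fingers measure 117 mm over their backs; the gripper's body (75 mm by 190 mm) begins 51 mm behind the grasp point.
Start: joints at [-1.195, 0.321, -0.07, 1.45, 0.023, 1.371, -0.057], TCP at [0.23, 0.608, 0.241] pointing down, gripper open.
Joint ranges: [-2.86, 2.86], [-0.3, 2.09], [-1.38, 1.24], [0.06, 2.45], [-1.56, 4.7], [0.09, 2.05], [-2.69, 2.69]. Speed limits (rad/s): [2.57, 2.57, 3.14, 3.14, 3.14, 3.14, 3.14].

## Interface

Orientations are given as a rotation vector (axis times angle).
In Python, from bench import ctrl gives the robot as it stands.
- The arm moves only by the tool send_rows, never from a script. Its argument "steps" is a list of rows, each an object of numbers: "tx", "ty", "tz": the shift along the tool's x, y, z in units of 60 mm (1.0 is 60 mm); "turn": the turn about the tool's z in units of 8 degrees (1.0 is 8 degrees); "grip": the opening, from 0 (shut) to 1 (fully open). A call has 1 to 12 rows; each row shifts and turns the commanded pose from where the row before left it, along the tool's axes as they then stand; what a row does not reach is not made up. A row lasts 1/8 s, in which the tool goes at most 62.5 mm and 10.7 degrees, less where a joint would pass 70% of its speed; a pose out of reach is approached as far as the arm can. A call is refused whole if a number of a shift passes 1 or a number of a turn 1, either way. A call with a gripper value outside its range is refused whole. The fingers move at their own pace and stop on an object; "newtons" is the grip in N (left out, the last holds). Time passes only in rows, so rows that do not move let the fingers close. It gives the time, the measured TCP pose, the force, the opening and the grip force at its end, in the units of the state.
- ctrl.get_state(): the state, without advancing time (a new reading comes with each control period).
- ctrl.get_image(name): name is "scene" or "top" or "wrist"; returns a dict with "pixels" (480x640x3 uint8, red, green, blue), "K" (3x3 intrinsics, pixels), "cam_to_world" (4x4, takes a point from camera to world coordinates); the wrist camera has in their place "T_tool_cam" (4x4, takes a point from camera to tool coordinates, whose origin is the TCP and whose axes are the flange's). Camera axes: x right, y down, z forward; pixel columns grow to the right and rows downward; lengths in m; the calibration is good to about 2 mm. The wrist camera is an equidistant fisheye: a pixel r from the principal point sees the ray r / f radians off the axis. A picture is of the moment at which its call begins: read the wrist's pose just before it. There is no depth.
- ctrl.close_job(): hands the job in; it is judged then, once.
The state is a dict: "time": time; "joint_positions": joint angles; "qd": joint speeds; "joint_torque": joint torques, N m; "position": TCP position; "tool_rot": TCP orientation; "ft_force": force on the tool from outside, world axes, zero at the start; "torque": the same for the moment, N m; "grip_width": opening from 0.0 (shut) to 1.0 (fully open); "grip_force": force on a finger pad.
Only numpy, scipy, OpenCV 4.12 (cv2) and the standard library are available. Lean on these libraries where they do the work, as an engineer would, in place of code of your own. Each camera call takes 0.05 s, during which the arm holds its last target. There are 200 camera calls.

## Task

The orange cartridge is spent: take it by its fin, swing its lower end up out of the sprung roller catch, draw its tongue out from under the bridge and take it off the sloping rail without wrenching the dock, then lay it gently in the yellow tray, flat on the tray's floor right way up, and let go. Leave the blue cartridge clipped in its place and do not shift the bottle, cup or dish.

Things in the scene. Friction and masses are not known exactly. Their poses are not given: they have to be found in the camera images.
- spent: The spent cartridge: white box body 100 (x) x 44 (y) x 34 (z) mm with orange top plate and orange grip fin, 130 mm long with tongue and toe; 0.2 to 0.45 kg. Origin: centre of the body's underside; x points up the slope when clipped, z out of the deck. It starts clipped in either place of the dock, flat on the deck.
- spent_grip (a point): Point inside the orange fin, at (-22, 0, 58) mm in the cartridge's frame, 16 mm below the fin's top: a good place for the TCP. The fin is 40 (x) x 14 (y) x 40 (z) mm, x -42 to -2, z 34 to 74: grip it across its 14 mm. Axes as the cartridge.
- spent_tongue (a point): Point at (54, 0, 4) mm in the cartridge's frame, in the black tongue at its upper end (x 50 to 72, 28 mm wide, z 0 to 8 mm): right under the bridge's edge when clipped. To unclip, swing the cartridge about the y axis through this point, lower end up, which brings it nearer to level.
- spent_toe (a point): Centre of the toe bar at the cartridge's lower end: a round bar 8 mm thick along y, at (-54, 0, 6) mm in the cartridge's frame. The sprung roller sits over it.
- fresh: The other cartridge, to be left clipped in the other place. Same shape, size and frame as the spent one, but with blue top plate and fin.
- dock: Fixed white loading dock. Origin on the table under its middle; x horizontal, towards its high side; y across. Its grey deck, 162 (along the slope) x 224 mm, rises at 32 degrees towards +x, its centre 80 mm above the origin. Two places, at y = -50 and +50 mm, 12 mm high guides 2 mm either side of each body.
- bridge (a point): Middle of the lower front edge of the aluminium bridge at the deck's upper end, 12 mm off the deck. It covers the last 18 mm of the 8 mm thick tongue, 2 mm free past its tip. Lifted square to the deck, or turned by more than about 13 degrees, the tongue binds here; turned 10 to 12 degrees, lower end up, it can be drawn out along its own length (25 mm or more). Axes as the dock.
- reader_bar (a point): Centre of the fixed blue reader bar above both places: 30 (x) x 266 (y) x 20 (z) mm, 224 mm above the table, on posts outside y = +-122 mm of the dock. A vertical gripper cannot pass it to reach the fin at the proper height; one held square to the deck (tilted 32 degrees, coming from the dock's -x side) clears it by about 25 mm. Axes as the dock.
- catch_right (a joint): Travel in m, down the slope, of the sprung brass roller (12 mm thick) over the toe bar at the dock's y = -50 mm place. 0 at rest, 2 to 5 mm as the toe passes, 9 mm at most; 1.8 N/mm, 9 N preload. It yields at some 10 to 20 N of pull on the fin and is passed once the toe has risen 9 mm (5 degrees). Its top is 21 mm off the deck: swing 10 to 12 degrees to clear it.
- catch_left (a joint): The same for the place at the dock's y = +50 mm.
- tray: Fixed yellow open tray, outside 184 (x) x 96 (y) x 30 (z) mm, walls and floor 5 mm thick. Origin: centre of its underside; x along its length. The cartridge fits in lengthwise, either way round.
- bottle: Bystander: amber bottle with red cap, 60 mm diameter, 150 mm tall, upright. Origin under its centre.
- cup: Bystander: clear sample cup, 70 mm diameter, 75 mm tall, upright. Origin under its centre.
- dish: Bystander: glass dish, 90 mm diameter, 18 mm tall. Origin under its centre.
Things that resemble listed ones, but are neither listed nor needed, are in the scene too. Of the things that look like the tray, take the one that is farthest to the robot's right at the start.

How it is judged:
On the way:
1. the spent cartridge, held by the fingers, is off the rail and clear of the bridge (moved at least 50 mm) (distance of spent from where it was at the start of the episode above 0.05 m and contact force between the fingers and spent above 1 N), for 0.2 s.
At the end, for the whole second after the job is handed in: The spent cartridge lies at rest in the tray, right way up: its origin within 30 mm of the tray's centre along x and y, less than 10 mm above the tray's underside (floor at 5 mm), tilted less than 0.08 rad; the fresh cartridge is within 8 mm of where it was (x of spent in the frame of tray between -0.03 and 0.03 m and y of spent in the frame of tray between -0.03 and 0.03 m and z of spent in the frame of tray below 0.01 m and angle between spent's own z axis and vertical below 0.08 rad and linear speed of spent below 0.01 m/s and distance of fresh from where it was at the start of the episode below 0.008 m); the robot touches nothing.
It fails at once if the fresh cartridge is shifted by more than 8 mm (distance of fresh from where it was at the start of the episode above 0.008 m).
It fails at once if the bottle, cup or dish is shifted by more than 15 mm (distance of any of bottle, cup, dish from where it was at the start of the episode above 0.015 m).
It fails at once if the spent cartridge is wrenched or rammed against the dock with more than 60 N (contact force between spent and dock above 60 N).
It fails at once if the spent cartridge is pressed into the tray with more than 80 N (contact force between spent and tray above 80 N).
It fails at once if the spent cartridge is let fall (faster than 0.45 m/s, about 10 mm of free fall, while the fingers do not hold it) (linear speed of spent above 0.45 m/s and contact force between the fingers and spent below 0.5 N).
It also fails if it takes over 54 s, if anything falls off the work surface, if the arm or the gripper's body presses on something with over 40 N, if the wrist force passes 120 N, or if a joint passes its speed limit or range.

## Working session

There is one attempt and no reset: what is moved stays moved. The work goes in short steps, Python scripts to look and compute and a tool call to move; the robot and the scene stay as the last step left them, time stands still between calls to the robot, and variables do not carry over. Pictures are saved under pics/ and viewed, at most 10 in all, crops included, and the job is handed in when it is done.

Besides the shell and the picture viewer there is one more tool, called after "Emit:" as a command line: name --argument value ..., lists and objects as JSON in quotes. send_rows: Moves the arm, as the interface text tells. Its arguments: {"type":"object","properties":{"steps":{"type":"array"},"newtons":{"type":"number"}},"required":["steps"]}

```bash
mkdir -p pics
python3 - <<'E'
from bench import ctrl
import cv2, numpy as np, pickle
s=ctrl.get_state(); print({k:np.round(v,3).tolist() for k,v in s.items()})
D={}
for n in ("scene","top"):
    d=ctrl.get_image(n); D[n]=d; cv2.imwrite(f"pics/{n}0.png",d["pixels"][:,:,::-1]); print(n,d["K"],np.round(d["cam_to_world"],3))
pickle.dump(D,open("d0.pkl","wb"))
E
```

```text
{'time': 0.0, 'joint_positions': [-1.195, 0.322, -0.07, 1.452, 0.023, 1.371, -0.057], 'qd': [0.001, 0.001, -0.0, -0.0, -0.002, -0.003, 0.001], 'joint_torque': [0.001, -49.128, -0.403, -31.252, -0.064, 0.044, 0.0], 'position': [0.23, 0.607, 0.24], 'tool_rot': [-0.565, -3.09, 0.003], 'ft_force': [-0.415, -0.545, 0.772], 'torque': [0.015, -0.018, 0.011], 'grip_force': 0.0, 'grip_width': 1.001}
scene [[449.21975393   0.         323.09256593]
 [  0.         449.21975393 239.78775916]
 [  0.           0.           1.        ]] [[ 0.341  0.531 -0.776  1.248]
 [ 0.94  -0.176  0.293 -0.224]
 [ 0.019 -0.829 -0.559  0.658]
 [ 0.     0.     0.     1.   ]]
top [[503.66274275   0.         325.2668837 ]
 [  0.         503.66274275 236.71769305]
 [  0.           0.           1.        ]] [[-0.018 -0.998  0.053  0.473]
 [-1.     0.017 -0.024  0.06 ]
 [ 0.023 -0.053 -0.998  1.346]
 [ 0.     0.     0.     1.   ]]
```

View pics/scene0.png

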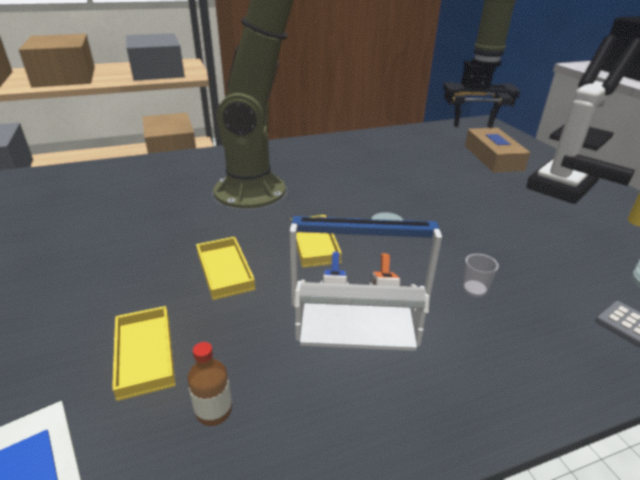

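View pics/top0.png

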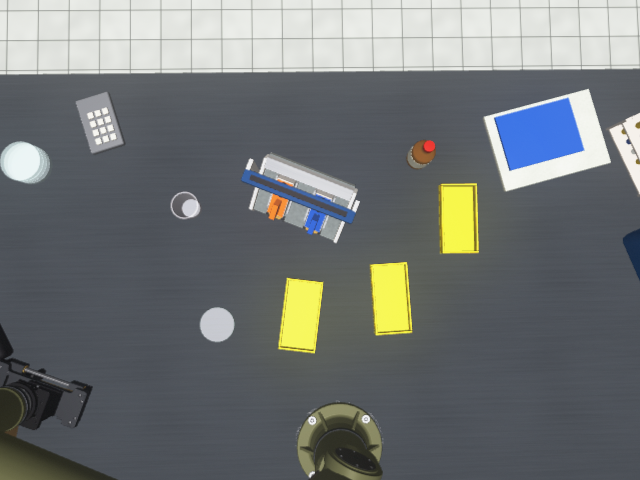

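The top view shows three yellow trays, at (301,316), (391,299) and (459,219). World y grows to image left, so (459,219) is the farthest to the robot's right. The orange cartridge is at (278,206), the dock's left place, and the blue one is at (316,222). Next I'll confirm with one enlarged crop and measure.

```bash
cat > h.py <<'E'
import numpy as np, cv2
def ray(d,uv):
    K=d["K"];T=d["cam_to_world"]
    r=T[:3,:3]@np.linalg.solve(K,np.array([uv[0],uv[1],1.]))
    return T[:3,3],r/np.linalg.norm(r)
def plane(d,uv,z):
    o,r=ray(d,uv); return o+r*(z-o[2])/r[2]
def proj(d,p):
    T=d["cam_to_world"];c=T[:3,:3].T@(np.asarray(p)-T[:3,3]);q=d["K"]@c;return q[:2]/q[2]
def two(d1,u1,d2,u2):
    o1,a=ray(d1,u1);o2,b=ray(d2,u2)
    t=np.linalg.lstsq(np.c_[a,-b],o2-o1,rcond=None)[0]
    p,q=o1+a*t[0],o2+b*t[1];return (p+q)/2,np.linalg.norm(p-q)
def hsv(d): return cv2.cvtColor(d["pixels"],cv2.COLOR_RGB2HSV)
E
python3 - <<'E'
import pickle
from h import *
D=pickle.load(open("d0.pkl","rb"));t=D["top"];s=D["scene"]
H=hsv(t)
m=cv2.inRange(H,(24,120,120),(34,255,255))
for c in cv2.findContours(m,0,2)[0]:
    if cv2.contourArea(c)<500: continue
    r=cv2.minAreaRect(c);b=cv2.boxPoints(r)
    P=np.array([plane(t,p,0.03) for p in b]); print("tray",np.round(r[0],1),P.mean(0).round(4),[np.round(np.linalg.norm(P[i]-P[i-1]),4) for i in(1,2)],"edge ang",[np.degrees(np.arctan2(*(P[i]-P[i-1])[1::-1])).round(1) for i in (1,2)])
for n,d in D.items():
  H=hsv(d)
  for nm,lo,hi in(("blue",(100,120,60),(125,255,255)),("orange",(5,150,120),(16,255,255))):
    m=cv2.inRange(H,lo,hi)
    for c in cv2.findContours(m,0,2)[0]:
      r=cv2.minAreaRect(c);x,y=r[0]
      if cv2.contourArea(c)>25 and 230<x<450 and 140<y<300: 
        b=cv2.boxPoints(r);print(n,nm,np.round(r,1) if 0 else (np.round(r[0],1),np.round(r[1],1),round(r[2],1)),b.round(1).tolist())
        if nm=="blue" and max(r[1])>80 and n=="top":
            P=np.array([plane(t,p,0.234) for p in b]);print("BAR",P.round(4).tolist(),P.mean(0))
for nm,d,(x,y,w,h) in (("a",t,(235,145,130,105)),("b",s,(280,205,170,150))):
  cv2.imwrite(f"pics/crop_{nm}.png",cv2.resize(d["pixels"][y:y+h,x:x+w,::-1],None,fx=6 if nm=="a" else 4,fy=6 if nm=="a" else 4,interpolation=2)[:600,:800])
E
```

```text
tray [300.4 315.2] [0.3399 0.096  0.03  ] [np.float64(0.1841), np.float64(0.0972)] edge ang [np.float64(-7.9), np.float64(-98.2)]
tray [390.7 298.2] [ 0.3793 -0.1398  0.03  ] [np.float64(0.1), np.float64(0.1847)] edge ang [np.float64(-87.0), np.float64(-177.4)]
tray [458.1 217.7] [ 0.5869 -0.3236  0.03  ] [np.float64(0.104), np.float64(0.1852)] edge ang [np.float64(-89.4), np.float64(179.5)]
scene blue (array([335.1, 263.3]), array([19.1, 20.7]), 4.1) [[324.8999938964844, 272.8999938964844], [326.29998779296875, 252.1999969482422], [345.3999938964844, 253.60000610351562], [343.8999938964844, 274.29998779296875]]
scene blue (array([364.9, 226.1]), array([144.2,  14.2]), 1.7) [[292.6000061035156, 231.0], [293.1000061035156, 216.8000030517578], [437.20001220703125, 221.1999969482422], [436.70001220703125, 235.39999389648438]]
scene orange (array([384. , 265.1]), array([10.1, 22.5]), 18.4) [[375.6000061035156, 274.20001220703125], [382.70001220703125, 252.89999389648438], [392.29998779296875, 256.1000061035156], [385.20001220703125, 277.3999938964844]]
top blue (array([293.6, 206.4]), array([118.8,  39. ]), 21.8) [[231.1999969482422, 202.5], [245.6999969482422, 166.3000030517578], [356.0, 210.39999389648438], [341.6000061035156, 246.60000610351562]]
BAR [[0.6108, 0.2394, 0.234], [0.6911, 0.2067, 0.234], [0.5889, -0.0366, 0.234], [0.509, -0.0028, 0.234]] [0.59993325 0.10169626 0.234     ]
top orange (array([276.4, 207.8]), array([15.8, 24. ]), 18.4) [[265.1000061035156, 216.6999969482422], [272.70001220703125, 193.89999389648438], [287.70001220703125, 198.89999389648438], [280.1000061035156, 221.6999969482422]]
top orange (array([423.3, 151.8]), array([21.2, 19.1]), 45.0) [[409.0, 151.0], [422.5, 137.5], [437.5, 152.5], [424.0, 166.0]]
```

View pics/crop_a.png

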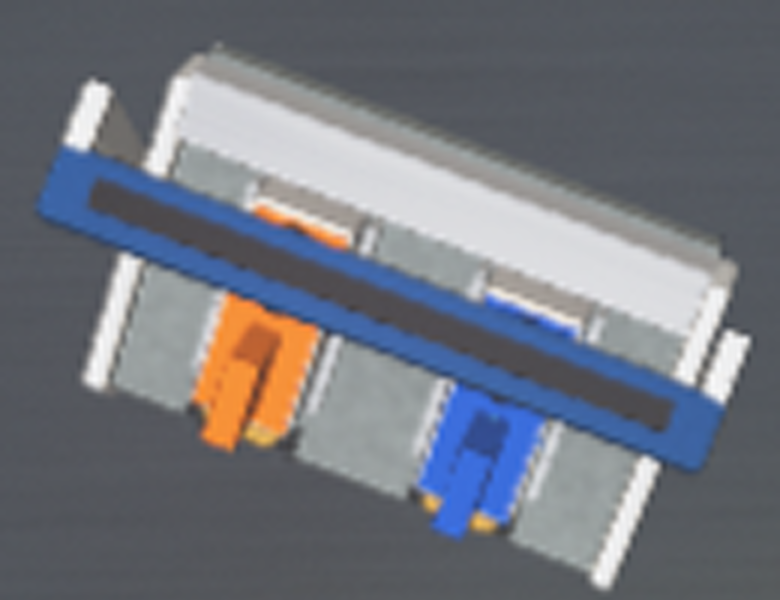

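View pics/crop_b.png

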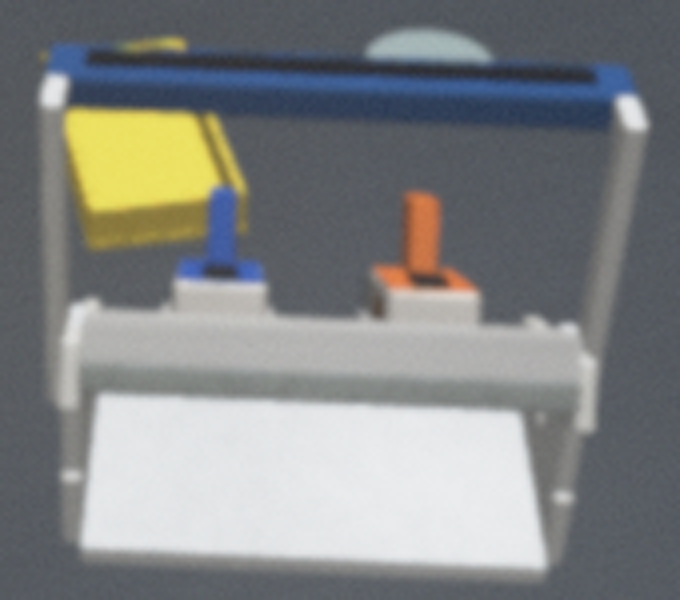

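Crop (a) shows the orange fin's top face, with corners at crop pixels (226,358), (257,368), (240,452) and (202,435). Crop (b) shows its top edge at crop (423,192). The tray's and dock's geometry agrees with the description.

```bash
cat > fit.py <<'E'
import pickle
from h import *
from scipy.optimize import least_squares
D=pickle.load(open("d0.pkl","rb"));t=D["top"];s=D["scene"]
A=lambda x,y:np.array([235+x/6-.4,145+y/6-.4]); B=lambda x,y:np.array([280+x/4-.4,205+y/4-.4])
bar=np.array([plane(t,A(*p),.234) for p in((64,148),(39,212),(725,408),(699,471))])
print("bar",bar.mean(0),[np.linalg.norm(bar[i]-bar[j]) for i,j in((0,2),(1,3),(0,1))])
yv=(bar[0]+bar[1]-bar[2]-bar[3]);print("bar yaw",np.degrees(np.arctan2(-yv[0],yv[1])))
print("fin uphill top edge",two(t,A(241,362),s,B(423,192)))
print("blue fin uphill top edge",two(t,A(482,453),s,B(222,187)))
th=np.radians(32);R=np.array([[np.cos(th),0,-np.sin(th)],[0,1,0],[np.sin(th),0,np.cos(th)]])
def cart(p,place,c): # p: dock x,y,yaw, slope offset
    q=R@(np.array(c)/1e3+[p[3],0,0])+[0,place,.08]
    a=p[2];return np.array([[np.cos(a),-np.sin(a),0],[np.sin(a),np.cos(a),0],[0,0,1]])@q+[p[0],p[1],0]
obs=[(t,A(226,358),.05,(-2,7,74)),(t,A(257,368),.05,(-2,-7,74)),(t,A(240,452),.05,(-42,-7,74)),(t,A(202,435),.05,(-42,7,74)),
 (t,A(498,458),-.05,(-2,-7,74)),(t,A(466,447),-.05,(-2,7,74)),(t,A(463,540),-.05,(-42,-7,74)),(t,A(430,530),-.05,(-42,7,74)),
 (s,B(423,192),.05,(-2,0,74)),(s,B(222,187),-.05,(-2,0,74)),
 (s,B(372,268),.05,(50,-22,34)),]
obs=obs[:-1]
f=lambda p:np.concatenate([proj(d,cart(p,pl,c))-u for d,u,pl,c in obs]+[[(p[2]-np.arctan2(-yv[0],yv[1]))*100]])
if __name__=="__main__":
    r=least_squares(f,[.6,.1,-.38,0]);p=r.x;print(p,np.degrees(p[2]));print(r.fun.round(1))
    np.save("p.npy",p)
    print("grip",cart(p,.05,(-22,0,58)),"tongue",cart(p,.05,(54,0,4)))
E
python3 fit.py
```

```text
bar [0.6224752  0.09118854 0.234     ] [np.float64(0.262765844319864), np.float64(0.2619384675312245), np.float64(0.02552642184211983)]
bar yaw -22.43790567888129
fin uphill top edge (array([0.61417464, 0.14925798, 0.14243059]), np.float64(0.0022497973594699256))
blue fin uphill top edge (array([0.57696203, 0.0551927 , 0.14148551]), np.float64(0.001128615216209348))
[ 0.63296797  0.08686543 -0.38974859  0.00086247] -22.33094923229862
[ 0.6 -0.4  0.9  0.  -0.8 -0.1  0.1  0.7 -0.5  0.2 -0.6 -0.1  0.2  0.2
  0.4 -0.2  0.3  0.4  0.  -0.4  0.2]
grip [0.60695416 0.15160468 0.11798561] tongue [0.69304184 0.11624322 0.11246487]
```

Plan: the rows can't tilt the tool, so I'll keep it vertical. I'll grip the fin near its lower top corner, where the gripper body clears the reader bar, and let the fin pivot in the pads while it swings.

Emit:
send_rows --steps '[{"tx": -0.8,"ty": -0.48},{"tx": -0.8,"ty": -0.48},{"tx": -0.8,"ty": -0.48},{"tx": -0.8,"ty": -0.48},{"tx": -0.8,"ty": -0.48},{"tx": -0.8,"ty": -0.48},{"tx": -0.8,"ty": -0.48},{"tx": -0.8,"ty": -0.48},{"tx": -0.8,"ty": -0.48},{"tx": -0.8,"ty": -0.48,"turn": 0.2,"grip": 0.7},{"tx": 0}]'

```text
validation failed for argument at $.st...
```

Emit:
send_rows --steps '[{"tx": -0.8,"ty": -0.48,"tz": 0,"turn": 0,"grip": 1},{"tx": -0.8,"ty": -0.48,"tz": 0,"turn": 0,"grip": 1},{"tx": -0.8,"ty": -0.48,"tz": 0,"turn": 0,"grip": 1},{"tx": -0.8,"ty": -0.48,"tz": 0,"turn": 0,"grip": 1},{"tx": -0.8,"ty": -0.48,"tz": 0,"turn": 0,"grip": 1},{"tx": -0.8,"ty": -0.48,"tz": 0,"turn": 0,"grip": 1},{"tx": -0.8,"ty": -0.48,"tz": 0,"turn": 0,"grip": 1},{"tx": -0.8,"ty": -0.48,"tz": 0,"turn": 0,"grip": 1},{"tx": -0.8,"ty": -0.48,"tz": 0,"turn": 0,"grip": 1},{"tx": -0.8,"ty": -0.48,"tz": 0,"turn": 0.2,"grip": 0.7},{"tx": 0,"ty": 0,"tz": 0,"turn": 0,"grip": 0.7}]'

```text
time: 1.48
position: [0.5795, 0.1622, 0.2407]
tool_rot: [0.623, 3.078, -0.005]
ft_force: [-0.2, -0.1, -0.5]
grip_width: 0.856
grip_force: 0.0
```

```bash
cat > w.py <<'E'
import sys
from bench import ctrl
from h import *
from scipy.spatial.transform import Rotation as Ro
s=ctrl.get_state(); w=ctrl.get_image("wrist"); Rt=Ro.from_rotvec(s["tool_rot"]).as_matrix()
def wproj(p):
    c=np.linalg.inv(w["T_tool_cam"])@np.r_[Rt.T@(np.asarray(p)-s["position"]),1]
    x,y,z=c[:3]; r=np.hypot(x,y); th=np.arctan2(r,z); K=w["K"]
    return np.array([K[0,2]+K[0,0]*th*x/r, K[1,2]+K[1,1]*th*y/r])
E
python3 - <<'E'
from w import *
from fit import cart
p=np.load("p.npy"); im=w["pixels"][:,:,::-1].copy()
for c in[(-2,7,74),(-2,-7,74),(-42,-7,74),(-42,7,74)]:
    for pl in(.05,-.05): cv2.circle(im,tuple(wproj(cart(p,pl,c)).round().astype(int)),2,(0,255,0),-1)
cv2.imwrite("pics/w1.png",im);print(w["T_tool_cam"].round(3),s["position"],s["tool_rot"])
ca,sa=np.cos(p[2]),np.sin(p[2]);d=s["position"][:2]-p[:2];print("dock xy",ca*d[0]+sa*d[1],-sa*d[0]+ca*d[1], "yaw",np.degrees(np.arctan2(-Rt[0,1],Rt[1,1])))
E
```

```text
bar [0.6224752  0.09118854 0.234     ] [np.float64(0.262765844319864), np.float64(0.2619384675312245), np.float64(0.02552642184211983)]
bar yaw -22.43790567888129
fin uphill top edge (array([0.61417464, 0.14925798, 0.14243059]), np.float64(0.0022497973594699256))
blue fin uphill top edge (array([0.57696203, 0.0551927 , 0.14148551]), np.float64(0.001128615216209348))
[[ 0.002 -0.952 -0.306  0.085]
 [ 1.     0.002  0.001  0.   ]
 [-0.    -0.306  0.952 -0.143]
 [ 0.     0.     0.     1.   ]] [0.57946855 0.1622408  0.24074837] [ 0.62294298  3.07792134 -0.00502319]
dock xy -0.07812652982602634 0.04939513682911635 yaw -22.88332690502289
```

View pics/w1.png

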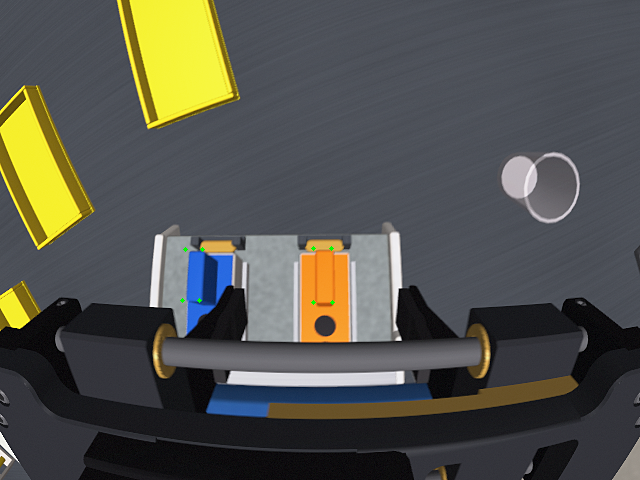

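The wrist view shows the orange fin's top at (317–333, 251–304), about 2 px right of my prediction, so I'm shifting +2 mm in tool y. The lower-corner grasp at dock x ≈ −70 mm lies clear of the bar.

Emit:
send_rows --steps '[{"tx": -0.13,"ty": 0.03,"tz": 0,"turn": 0,"grip": 0.7},{"tx": 0,"ty": 0,"tz": 0.5,"turn": 0,"grip": 0.7},{"tx": 0,"ty": 0,"tz": 0.5,"turn": 0,"grip": 0.7},{"tx": 0,"ty": 0,"tz": 0.3,"turn": 0,"grip": 0.7},{"tx": 0,"ty": 0,"tz": 0.3,"turn": 0,"grip": 0.7},{"tx": 0,"ty": 0,"tz": 0.3,"turn": 0,"grip": 0.7},{"tx": 0,"ty": 0,"tz": 0.15,"turn": 0,"grip": 0.7},{"tx": 0,"ty": 0,"tz": 0,"turn": 0,"grip": 0.7}]'

```text
time: 2.52
position: [0.5847, 0.1673, 0.1177]
tool_rot: [-0.608, -3.081, 0.001]
ft_force: [-0.3, 1.1, 0.3]
grip_width: 0.703
grip_force: 0.0
```

```bash
python3 - <<'E' | tail -3
from w import *
from fit import cart
p=np.load("p.npy");print(s["position"],s["ft_force"])
ca,sa=np.cos(p[2]),np.sin(p[2]);d=s["position"][:2]-p[:2];print("dock xy",ca*d[0]+sa*d[1],-sa*d[0]+ca*d[1])
im=w["pixels"][:,:,::-1].copy();cv2.imwrite("pics/w2.png",im)
E
```

```text
blue fin uphill top edge (array([0.57696203, 0.0551927 , 0.14148551]), np.float64(0.001128615216209348))
[0.58473182 0.16727715 0.1176912 ] [-0.28947786  1.09610207  0.32735967]
dock xy -0.07517156481855679 0.056053599264333995
```

View pics/w2.png

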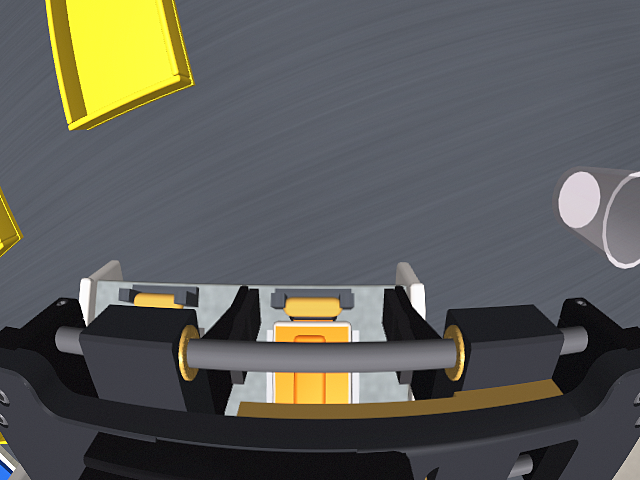

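The view shows the fin centred at column ~313 and the fingers at ~321, so I'm moving about 3.6 mm in −y and 5 mm towards the dock. Then I close.

Emit:
send_rows --steps '[{"tx": -0.08,"ty": -0.06,"tz": 0,"turn": 0,"grip": 0.7},{"tx": 0,"ty": 0,"tz": 0,"turn": 0,"grip": 0.7},{"tx": 0,"ty": 0,"tz": 0,"turn": 0,"grip": 0.7}]'

```text
time: 2.95
position: [0.5883, 0.1621, 0.1187]
tool_rot: [0.609, 3.081, 0.001]
ft_force: [-0.2, 0.0, -0.3]
grip_width: 0.7
grip_force: 0.0
```

Emit:
send_rows --steps '[{"tx": 0,"ty": 0,"tz": 0,"turn": 0,"grip": 0.3},{"tx": 0,"ty": 0,"tz": 0,"turn": 0,"grip": 0.1},{"tx": 0,"ty": 0,"tz": 0,"turn": 0,"grip": 0},{"tx": 0,"ty": 0,"tz": 0,"turn": 0,"grip": 0},{"tx": 0,"ty": 0,"tz": 0,"turn": 0,"grip": 0},{"tx": 0,"ty": 0,"tz": 0,"turn": 0,"grip": 0}]' --newtons 35

```text
time: 3.7
position: [0.5878, 0.1619, 0.1181]
tool_rot: [-0.609, -3.081, 0.001]
ft_force: [-1.5, -0.8, 0.6]
grip_width: 0.154
grip_force: 35.0
```

Emit:
send_rows --steps '[{"tx": 0,"ty": 0,"tz": -0.03,"turn": 0,"grip": 0},{"tx": 0,"ty": 0,"tz": -0.03,"turn": 0,"grip": 0},{"tx": -0.005,"ty": 0,"tz": -0.03,"turn": 0,"grip": 0},{"tx": 0,"ty": 0,"tz": 0,"turn": 0,"grip": 0}]'

```text
time: 4.2
position: [0.5886, 0.1615, 0.123]
tool_rot: [0.609, 3.082, -0.001]
ft_force: [5.3, -1.3, -8.2]
grip_width: 0.156
grip_force: 34.9
```

Emit:
send_rows --steps '[{"tx": 0,"ty": 0,"tz": -0.03,"turn": 0,"grip": 0},{"tx": -0.005,"ty": 0,"tz": -0.03,"turn": 0,"grip": 0},{"tx": -0.01,"ty": 0,"tz": -0.03,"turn": 0,"grip": 0},{"tx": 0,"ty": 0,"tz": 0,"turn": 0,"grip": 0}]'

```text
time: 4.7
position: [0.5886, 0.1618, 0.1295]
tool_rot: [-0.608, -3.081, 0.0]
ft_force: [-0.5, -1.1, -2.4]
grip_width: 0.157
grip_force: 35.0
```

Emit:
send_rows --steps '[{"tx": -0.01,"ty": 0,"tz": -0.04,"turn": 0,"grip": 0},{"tx": -0.01,"ty": 0,"tz": -0.04,"turn": 0,"grip": 0},{"tx": -0.01,"ty": 0,"tz": -0.04,"turn": 0,"grip": 0},{"tx": -0.01,"ty": 0,"tz": -0.03,"turn": 0,"grip": 0},{"tx": 0,"ty": 0,"tz": 0,"turn": 0,"grip": 0}]'

```text
time: 5.32
position: [0.59, 0.1619, 0.1375]
tool_rot: [-0.606, -3.079, -0.0]
ft_force: [-5.3, 1.0, -3.2]
grip_width: 0.156
grip_force: 35.0
```

```bash
python3 - <<'E' | tail -3
from w import *
print(s["position"],s["ft_force"],s["torque"])
d=ctrl.get_image("scene");a=cv2.resize(d["pixels"][195:355,290:450,::-1],(480,480),interpolation=2)
b=w["pixels"][240:420,220:420,::-1]; b=cv2.resize(b,(320,288)); c=np.zeros((480,800,3),np.uint8);c[:,:480]=a;c[:288,480:]=b
cv2.imwrite("pics/w3.png",c)
E
```

```text
[0.5899755  0.16191442 0.13750663] [-5.3083693   0.95262382 -3.23006372] [ 0.33006289  1.43165301 -0.07360189]
```

View pics/w3.png

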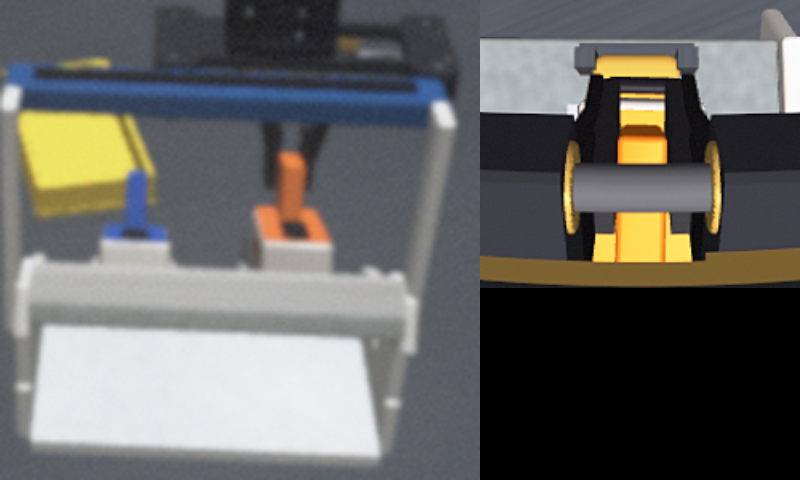

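The cartridge has swung up by about 10°. The right panel shows the toe above the catch, and the fin is held. Now I draw it out along its own length.

Emit:
send_rows --steps '[{"tx": 0.05,"ty": 0,"tz": 0,"turn": 0,"grip": 0},{"tx": 0.05,"ty": 0,"tz": 0.02,"turn": 0,"grip": 0},{"tx": 0.05,"ty": 0,"tz": 0.02,"turn": 0,"grip": 0},{"tx": 0,"ty": 0,"tz": 0,"turn": 0,"grip": 0}]'

```text
time: 5.92
position: [0.5835, 0.1642, 0.1359]
tool_rot: [0.608, 3.081, 0.001]
ft_force: [4.4, -1.6, -5.7]
grip_width: 0.157
grip_force: 35.0
```

Emit:
send_rows --steps '[{"tx": 0.06,"ty": 0,"tz": 0.022,"turn": 0,"grip": 0},{"tx": 0.06,"ty": 0,"tz": 0.022,"turn": 0,"grip": 0},{"tx": 0.06,"ty": 0,"tz": 0.022,"turn": 0,"grip": 0},{"tx": 0,"ty": 0,"tz": 0,"turn": 0,"grip": 0}]'

```text
time: 6.42
position: [0.5718, 0.1695, 0.1316]
tool_rot: [-0.606, -3.08, -0.001]
ft_force: [0.3, -0.6, -2.4]
grip_width: 0.157
grip_force: 35.0
```

Emit:
send_rows --steps '[{"tx": 0.08,"ty": 0,"tz": 0.03,"turn": 0,"grip": 0},{"tx": 0.08,"ty": 0,"tz": 0.03,"turn": 0,"grip": 0},{"tx": 0.08,"ty": 0,"tz": 0.03,"turn": 0,"grip": 0},{"tx": 0.08,"ty": 0,"tz": 0.0,"turn": 0,"grip": 0},{"tx": 0,"ty": 0,"tz": 0,"turn": 0,"grip": 0}]' --newtons 50

```text
time: 7.05
position: [0.5549, 0.176, 0.1264]
tool_rot: [-0.607, -3.082, -0.0]
ft_force: [0.1, 0.5, -3.9]
grip_width: 0.149
grip_force: 50.0
```

Emit:
send_rows --steps '[{"tx": 0.15,"ty": 0,"tz": -0.02,"turn": 0,"grip": 0},{"tx": 0.3,"ty": 0,"tz": -0.07,"turn": 0,"grip": 0},{"tx": 0.3,"ty": 0,"tz": -0.1,"turn": 0,"grip": 0},{"tx": 0.3,"ty": 0,"tz": -0.1,"turn": 0,"grip": 0},{"tx": 0.3,"ty": 0,"tz": -0.1,"turn": 0,"grip": 0},{"tx": 0.15,"ty": 0,"tz": -0.2,"turn": 0,"grip": 0},{"tx": 0,"ty": 0,"tz": -0.4,"turn": 0,"grip": 0},{"tx": 0,"ty": 0,"tz": -0.4,"turn": 0,"grip": 0},{"tx": 0,"ty": 0,"tz": -0.4,"turn": 0,"grip": 0},{"tx": 0,"ty": 0,"tz": -0.3,"turn": 0,"grip": 0},{"tx": 0,"ty": 0,"tz": 0,"turn": 0,"grip": 0}]'

```text
time: 8.43
position: [0.4729, 0.2102, 0.2535]
tool_rot: [0.608, 3.079, 0.004]
ft_force: [0.4, -0.8, -2.1]
grip_width: 0.153
grip_force: 50.0
```

```bash
python3 - <<'E' | tail -3
from w import *
print(s["position"],s["ft_force"],s["torque"])
d=ctrl.get_image("scene");a=cv2.resize(d["pixels"][90:330,230:470,::-1],(480,480),interpolation=2)
b=w["pixels"][200:440,180:460,::-1]; b=cv2.resize(b,(320,274)); c=np.zeros((480,800,3),np.uint8);c[:,:480]=a;c[:274,480:]=b
cv2.imwrite("pics/w4.png",c)
E
```

```text
[0.47294691 0.21020931 0.25346318] [ 0.38812336 -0.76853453 -2.08476313] [0.06222207 0.11519281 0.0481317 ]
```

View pics/w4.png

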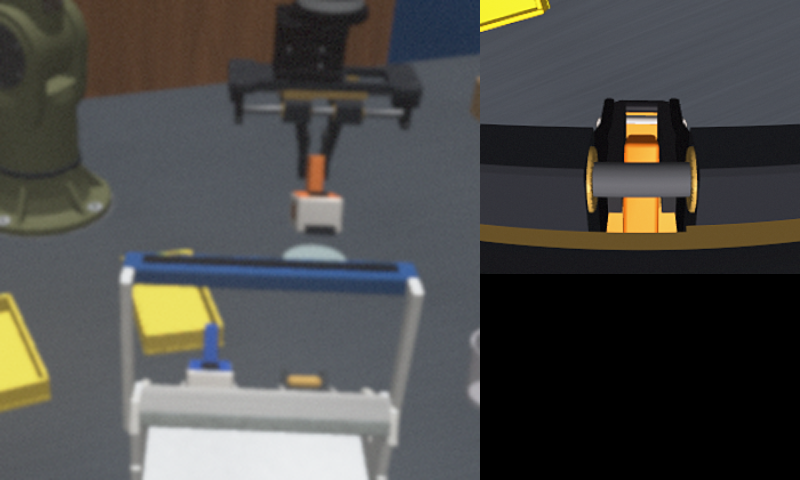

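The cartridge is out and held, and the blue one is still clipped. Next I go up, turn to the tray's heading, and travel high over the bar.

Emit:
send_rows --steps '[{"tx": 0,"ty": 0,"tz": -0.85,"turn": 0,"grip": 0},{"tx": 0,"ty": 0,"tz": -0.85,"turn": -0.5,"grip": 0},{"tx": 0,"ty": 0,"tz": 0,"turn": -0.6,"grip": 0},{"tx": 0,"ty": 0,"tz": 0,"turn": -0.6,"grip": 0},{"tx": 0,"ty": 0,"tz": 0,"turn": -0.6,"grip": 0},{"tx": 0,"ty": 0,"tz": 0,"turn": -0.45,"grip": 0},{"tx": 0,"ty": 0,"tz": 0,"turn": 0,"grip": 0}]'

```text
time: 9.4
position: [0.4717, 0.2096, 0.3524]
tool_rot: [-0.01, -3.14, 0.002]
ft_force: [0.8, -0.2, -2.1]
grip_width: 0.154
grip_force: 50.0
```

Emit:
send_rows --steps '[{"tx": 0,"ty": -0.4,"tz": 0,"turn": 0,"grip": 0},{"tx": 0,"ty": -0.8,"tz": 0,"turn": 0,"grip": 0},{"tx": -0.1,"ty": -0.9,"tz": 0,"turn": 0,"grip": 0},{"tx": -0.1,"ty": -0.9,"tz": 0,"turn": 0,"grip": 0},{"tx": -0.1,"ty": -0.9,"tz": 0,"turn": 0,"grip": 0},{"tx": -0.1,"ty": -0.9,"tz": 0,"turn": 0,"grip": 0},{"tx": -0.2,"ty": -0.9,"tz": 0,"turn": 0,"grip": 0},{"tx": -0.2,"ty": -0.9,"tz": 0,"turn": 0,"grip": 0},{"tx": -0.2,"ty": -0.9,"tz": 0,"turn": 0,"grip": 0},{"tx": -0.1,"ty": -0.8,"tz": 0,"turn": 0,"grip": 0},{"tx": 0,"ty": -0.4,"tz": 0,"turn": 0,"grip": 0},{"tx": 0,"ty": 0,"tz": 0,"turn": 0,"grip": 0}]'

```text
time: 10.9
position: [0.5325, -0.3165, 0.3532]
tool_rot: [-0.02, -3.139, 0.003]
ft_force: [-0.0, 1.0, -2.2]
grip_width: 0.149
grip_force: 50.0
```

```bash
python3 - <<'E' | tail -8
from w import *
import pickle
t=pickle.load(open("d0.pkl","rb"))["top"]
print("bottle",plane(t,(428.5,146),.15),"base-ish",plane(t,(419,160),0.0))
print(s["position"],s["tool_rot"],s["ft_force"])
d=ctrl.get_image("scene");a=d["pixels"][:,:400,::-1]
b=w["pixels"][:,:,::-1].copy()
for x in(.092,-.092):
  for y in (.048,-.048): cv2.circle(b,tuple(wproj((.587+x,-.3275+y,.03)).round().astype(int)),4,(0,0,255),-1)
b=cv2.resize(b,(400,300)); c=np.zeros((480,800,3),np.uint8);c[:,:400]=a;c[:300,400:]=b
cv2.imwrite("pics/w5.png",c)
E
```

```text
bottle [ 0.75101662 -0.22236161  0.15      ] base-ish [ 0.74788805 -0.2307591   0.        ]
[ 0.53251676 -0.31651856  0.35321218] [-2.03843506e-02 -3.13927748e+00  2.86045643e-03] [-0.00595899  0.9599851  -2.23627084]
```

View pics/w5.png

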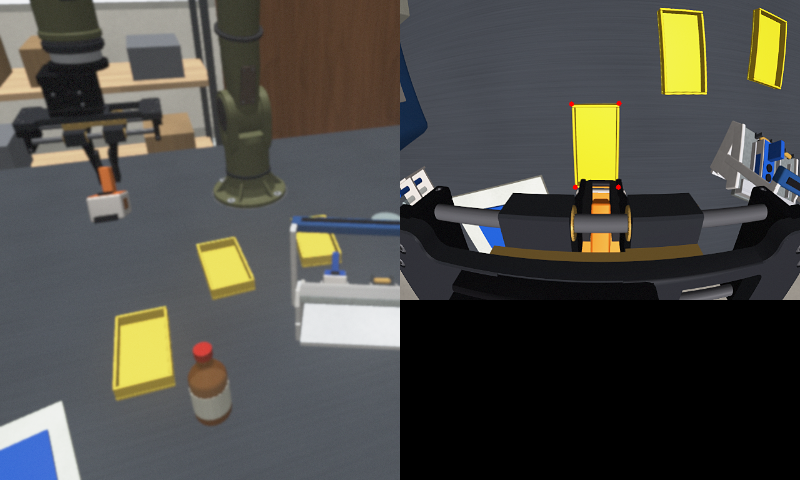

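The projected tray corners (red, 572–619 × 104–187 in the right panel) match the tray, and the bottle at (0.75, −0.23) is clear. I'm lowering now.

Emit:
send_rows --steps '[{"tx": -0.19,"ty": -0.18,"tz": 0.2,"turn": 0.1,"grip": 0},{"tx": 0,"ty": 0,"tz": 0.5,"turn": 0,"grip": 0},{"tx": 0,"ty": 0,"tz": 0.6,"turn": 0,"grip": 0},{"tx": 0,"ty": 0,"tz": 0.6,"turn": 0,"grip": 0},{"tx": 0,"ty": 0,"tz": 0.6,"turn": 0,"grip": 0},{"tx": 0,"ty": 0,"tz": 0.6,"turn": 0,"grip": 0},{"tx": 0,"ty": 0,"tz": 0.5,"turn": 0,"grip": 0},{"tx": 0,"ty": 0,"tz": 0.4,"turn": 0,"grip": 0},{"tx": 0,"ty": 0,"tz": 0.3,"turn": 0,"grip": 0},{"tx": 0,"ty": 0,"tz": 0,"turn": 0,"grip": 0},{"tx": 0,"ty": 0,"tz": 0,"turn": 0,"grip": 0}]'

```text
time: 12.38
position: [0.5472, -0.3235, 0.0968]
tool_rot: [0.03, 3.14, -0.001]
ft_force: [-0.5, -0.0, -2.3]
grip_width: 0.15
grip_force: 50.0
```

Emit:
send_rows --steps '[{"tx": 0,"ty": -0.04,"tz": 0.1,"turn": 0,"grip": 0},{"tx": 0,"ty": 0,"tz": 0.1,"turn": 0,"grip": 0},{"tx": 0,"ty": 0,"tz": 0.05,"turn": 0,"grip": 0},{"tx": 0,"ty": 0,"tz": 0.03,"turn": 0,"grip": 0},{"tx": 0,"ty": 0,"tz": 0,"turn": 0,"grip": 0}]'

```text
time: 13.0
position: [0.5463, -0.3257, 0.0787]
tool_rot: [-0.031, -3.141, -0.0]
ft_force: [0.2, 0.2, -2.4]
grip_width: 0.15
grip_force: 50.0
```

Emit:
send_rows --steps '[{"tx": 0,"ty": 0,"tz": 0.03,"turn": 0,"grip": 0},{"tx": 0,"ty": 0,"tz": 0,"turn": 0,"grip": 0}]'

```text
time: 13.25
position: [0.5463, -0.3257, 0.077]
tool_rot: [-0.031, -3.141, -0.0]
ft_force: [0.3, -0.3, -2.3]
grip_width: 0.151
grip_force: 50.0
```

Emit:
send_rows --steps '[{"tx": 0,"ty": 0,"tz": 0.03,"turn": 0,"grip": 0},{"tx": 0,"ty": 0,"tz": 0,"turn": 0,"grip": 0}]'

```text
time: 13.5
position: [0.5463, -0.3256, 0.0751]
tool_rot: [-0.031, -3.141, -0.0]
ft_force: [0.3, 0.2, -2.8]
grip_width: 0.151
grip_force: 50.0
```

Emit:
send_rows --steps '[{"tx": 0,"ty": 0,"tz": 0.025,"turn": 0,"grip": 0},{"tx": 0,"ty": 0,"tz": 0,"turn": 0,"grip": 0}]'

```text
time: 13.75
position: [0.5463, -0.3257, 0.0736]
tool_rot: [-0.031, -3.141, -0.0]
ft_force: [-0.5, 0.2, -2.6]
grip_width: 0.154
grip_force: 50.0
```

```bash
python3 - <<'E' | tail -8
from w import *
import pickle
print(s["position"],s["ft_force"])
d=ctrl.get_image("scene");pickle.dump(d,open("d5.pkl","wb"));a=cv2.resize(d["pixels"][250:410,70:230,::-1],(560,560),interpolation=2)
cv2.imwrite("pics/w6.png",a)
E
```

```text
[ 0.54630422 -0.32566838  0.07362229] [-0.47413265  0.15612764 -2.58989874]
```

View pics/w6.png

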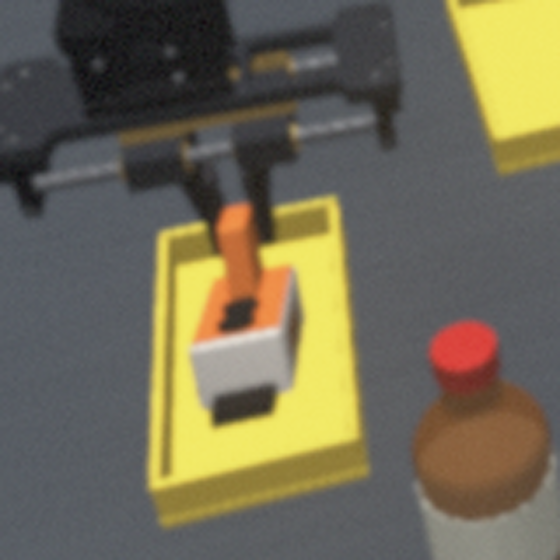

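The last crop shows the cartridge inside the tray, with its top plate's near edge at crop (197,345)–(285,322). I'll work out its pitch from that.

Run:
```python
import pickle
from h import *
d=pickle.load(open("d5.pkl","rb"))
px=lambda x,y:np.round([70+x/3.5-.4,250+y/3.5-.4],1)
print("obs",px(241,333),px(245,405),px(235,207))
for deg in(-5,0,5,10,15,20,25):
    a=np.radians(deg)
    def f(cx,cz):
        v=np.array([cx+38,cz-65.5])/1e3
        return np.array([.5513+np.cos(a)*v[0]-np.sin(a)*v[1],-.326,.0716+np.sin(a)*v[0]+np.cos(a)*v[1]])
    print(deg,[proj(d,f(*c)).round(1).tolist() for c in((50,34),(72,4),(-2,74))],"low z toe,body,tip",[round(f(*c)[2]*1e3,1) for c in((-54,2),(-50,0),(72,0))])
```

```text
obs [138.5 344.7] [139.6 365.3] [136.7 308.7]
-5 [[143.9, 359.6], [147.9, 379.8], [138.0, 322.9]] low z toe,body,tip [np.float64(9.7), np.float64(7.4), np.float64(-3.2)]
0 [[143.1, 357.9], [147.0, 378.8], [137.6, 321.4]] low z toe,body,tip [np.float64(8.1), np.float64(6.1), np.float64(6.1)]
5 [[142.2, 355.9], [146.0, 377.3], [137.3, 319.8]] low z toe,body,tip [np.float64(6.9), np.float64(5.3), np.float64(15.9)]
10 [[141.3, 353.5], [144.8, 375.2], [136.9, 318.2]] low z toe,body,tip [np.float64(6.3), np.float64(5.0), np.float64(26.2)]
15 [[140.3, 350.7], [143.6, 372.5], [136.5, 316.5]] low z toe,body,tip [np.float64(6.1), np.float64(5.2), np.float64(36.8)]
20 [[139.3, 347.5], [142.4, 369.3], [136.2, 314.7]] low z toe,body,tip [np.float64(6.5), np.float64(5.9), np.float64(47.7)]
25 [[138.3, 344.0], [141.0, 365.5], [135.9, 312.9]] low z toe,body,tip [np.float64(7.3), np.float64(7.2), np.float64(58.7)]
```

Emit:
send_rows --steps '[{"tx": 0,"ty": 0,"tz": 0.025,"turn": 0,"grip": 0},{"tx": 0,"ty": 0,"tz": 0.025,"turn": 0,"grip": 0},{"tx": 0,"ty": 0,"tz": 0,"turn": 0,"grip": 0}]'

```text
time: 14.22
position: [0.5469, -0.3262, 0.0729]
tool_rot: [0.031, 3.14, 0.001]
ft_force: [-3.0, 2.8, 10.0]
grip_width: 0.15
grip_force: 50.0
```

Contact. Now I soften the grip in steps so the nose sinks by its own weight.

Emit:
send_rows --steps '[{"tx": 0,"ty": 0,"tz": -0.01,"turn": 0,"grip": 0},{"tx": 0,"ty": 0,"tz": 0,"turn": 0,"grip": 0}]' --newtons 25

```text
time: 14.48
position: [0.5469, -0.3262, 0.073]
tool_rot: [0.031, 3.14, -0.0]
ft_force: [-2.7, 1.8, 7.3]
grip_width: 0.153
grip_force: 25.0
```

Emit:
send_rows --steps '[{"tx": 0,"ty": 0,"tz": 0,"turn": 0,"grip": 0},{"tx": 0,"ty": 0,"tz": 0,"turn": 0,"grip": 0}]' --newtons 12

```text
time: 14.72
position: [0.5474, -0.3261, 0.073]
tool_rot: [0.031, 3.139, -0.001]
ft_force: [-0.5, 2.2, 5.4]
grip_width: 0.159
grip_force: 12.0
```

```bash
cat > pit.py <<'E'
from w import *
d=ctrl.get_image("scene");H=hsv(d)
m=cv2.inRange(H,(3,130,110),(16,255,255));m[:, :100]=0;m[:,180:]=0;m[:280]=0;m[375:]=0
ys,xs=np.where(m>0); print("orange rows",ys.min(),ys.max(),"cols",xs.min(),xs.max(),len(ys))
g=d["pixels"];v=cv2.inRange(H,(0,0,0),(180,255,60));v[:345]=0;v[385:]=0;v[:,:122]=0;v[:,155:]=0
ys,xs=np.where(v>0);print("tongue",(np.median(xs),np.median(ys),len(ys)) if len(ys) else None)
print(s["position"].round(4) if hasattr(s["position"],"round") else s["position"],np.round(s["ft_force"],1),s["grip_force"],s["grip_width"],s["time"])
E
python3 pit.py
python3 - <<'E'
import pickle
from h import *
d=pickle.load(open("d5.pkl","rb"));H=hsv(d)
m=cv2.inRange(H,(3,130,110),(16,255,255));m[:, :100]=0;m[:,180:]=0;m[:280]=0;m[375:]=0
ys,xs=np.where(m>0); print("before: orange rows",ys.min(),ys.max(),len(ys))
v=cv2.inRange(H,(0,0,0),(180,255,60));v[:345]=0;v[385:]=0;v[:,:122]=0;v[:,155:]=0
ys,xs=np.where(v>0);print("tongue",np.median(xs),np.median(ys),len(ys))
E
```

```text
orange rows 309 348 cols 126 152 504
tongue (np.float64(138.0), np.float64(367.0), 37)
[ 0.5474 -0.3261  0.073 ] [-0.5  2.2  5.4] 11.998089859262109 0.15860542286598006 14.725
before: orange rows 308 346 495
tongue 137.5 366.0 38
```

Emit:
send_rows --steps '[{"tx": 0,"ty": 0,"tz": -0.01,"turn": 0,"grip": 0},{"tx": 0,"ty": 0,"tz": 0,"turn": 0,"grip": 0},{"tx": 0,"ty": 0,"tz": 0,"turn": 0,"grip": 0}]' --newtons 6

```text
time: 15.2
position: [0.5474, -0.3261, 0.073]
tool_rot: [0.031, 3.139, -0.001]
ft_force: [-0.1, 1.4, 6.1]
grip_width: 0.164
grip_force: 6.0
```

```bash
python3 pit.py
```

```text
orange rows 309 348 cols 126 152 507
tongue (np.float64(138.5), np.float64(367.0), 36)
[ 0.5474 -0.3261  0.073 ] [-0.1  1.4  6.1] 5.995016447268426 0.16421413939604707 15.2
```

Emit:
send_rows --steps '[{"tx": 0,"ty": 0,"tz": -0.03,"turn": 0,"grip": 0},{"tx": 0,"ty": 0,"tz": 0,"turn": 0,"grip": 0},{"tx": 0,"ty": 0,"tz": 0,"turn": 0,"grip": 0}]' --newtons 6

```text
time: 15.68
position: [0.5462, -0.3257, 0.0735]
tool_rot: [-0.031, -3.141, -0.0]
ft_force: [0.6, 0.1, 0.1]
grip_width: 0.164
grip_force: 6.0
```

```bash
python3 pit.py
```

```text
orange rows 308 349 cols 127 152 550
tongue (np.float64(140.5), np.float64(369.0), 36)
[ 0.5462 -0.3257  0.0735] [0.6 0.1 0.1] 5.999978219624609 0.1642245959401592 15.675
```

Emit:
send_rows --steps '[{"tx": 0,"ty": 0,"tz": -0.01,"turn": 0,"grip": 0},{"tx": 0,"ty": 0,"tz": 0,"turn": 0,"grip": 0},{"tx": 0,"ty": 0,"tz": 0,"turn": 0,"grip": 0},{"tx": 0,"ty": 0,"tz": 0,"turn": 0,"grip": 0}]' --newtons 4

```text
time: 16.27
position: [0.5464, -0.3257, 0.0743]
tool_rot: [-0.031, -3.141, -0.0]
ft_force: [0.4, -0.1, -1.4]
grip_width: 0.158
grip_force: 4.0
```

```bash
python3 pit.py
```

```text
orange rows 308 351 cols 128 152 613
tongue (np.float64(140.0), np.float64(371.0), 44)
[ 0.5464 -0.3257  0.0743] [ 0.4 -0.1 -1.4] 3.999996858474333 0.15842476068669006 16.275
```

Emit:
send_rows --steps '[{"tx": 0,"ty": 0,"tz": 0,"turn": 0,"grip": 0},{"tx": 0,"ty": 0,"tz": 0,"turn": 0,"grip": 0},{"tx": 0,"ty": 0,"tz": 0,"turn": 0,"grip": 0},{"tx": 0,"ty": 0,"tz": 0,"turn": 0,"grip": 0},{"tx": 0,"ty": 0,"tz": 0,"turn": 0,"grip": 0},{"tx": 0,"ty": 0,"tz": 0,"turn": 0,"grip": 0}]' --newtons 3

```text
time: 17.12
position: [0.5464, -0.3258, 0.0744]
tool_rot: [0.031, 3.141, 0.0]
ft_force: [1.8, -0.4, -0.4]
grip_width: 0.154
grip_force: 3.0
```

```bash
python3 pit.py
```

```text
orange rows 308 352 cols 128 152 624
tongue (np.float64(140.5), np.float64(371.0), 48)
[ 0.5464 -0.3258  0.0744] [ 1.8 -0.4 -0.4] 2.999972927500494 0.15355688598377518 17.125
```

The nose has stalled because toe friction braces it. I'll regrip, lift slightly, move back 20 mm, set down again, then ease forward so it levels.

Emit:
send_rows --steps '[{"tx": 0,"ty": 0,"tz": 0,"turn": 0,"grip": 0},{"tx": 0,"ty": 0,"tz": 0,"turn": 0,"grip": 0},{"tx": 0,"ty": 0,"tz": -0.1,"turn": 0,"grip": 0},{"tx": 0.17,"ty": 0,"tz": 0,"turn": 0,"grip": 0},{"tx": 0.17,"ty": 0,"tz": 0,"turn": 0,"grip": 0},{"tx": 0,"ty": 0,"tz": 0.05,"turn": 0,"grip": 0},{"tx": 0,"ty": 0,"tz": 0.03,"turn": 0,"grip": 0},{"tx": 0,"ty": 0,"tz": 0,"turn": 0,"grip": 0}]' --newtons 25

```text
time: 18.23
position: [0.5261, -0.3251, 0.0753]
tool_rot: [-0.03, -3.141, -0.0]
ft_force: [0.4, 0.9, -1.7]
grip_width: 0.155
grip_force: 25.0
```

Emit:
send_rows --steps '[{"tx": 0,"ty": 0,"tz": 0,"turn": 0,"grip": 0},{"tx": 0,"ty": 0,"tz": 0,"turn": 0,"grip": 0},{"tx": -0.05,"ty": 0,"tz": 0,"turn": 0,"grip": 0},{"tx": -0.05,"ty": 0,"tz": 0,"turn": 0,"grip": 0},{"tx": -0.05,"ty": 0,"tz": 0,"turn": 0,"grip": 0},{"tx": 0,"ty": 0,"tz": 0,"turn": 0,"grip": 0}]' --newtons 4

```text
time: 18.98
position: [0.5356, -0.3255, 0.0756]
tool_rot: [0.03, 3.141, -0.0]
ft_force: [-0.1, 0.4, -1.5]
grip_width: 0.161
grip_force: 4.0
```

```bash
python3 pit.py
```

```text
orange rows 305 355 cols 130 153 844
tongue (np.float64(146.0), np.float64(374.0), 3)
[ 0.5356 -0.3255  0.0756] [-0.1  0.4 -1.5] 4.001206550892675 0.1606497124979198 18.975
```

Emit:
send_rows --steps '[{"tx": -0.05,"ty": 0,"tz": 0,"turn": 0,"grip": 0},{"tx": -0.05,"ty": 0,"tz": 0.02,"turn": 0,"grip": 0},{"tx": 0,"ty": 0,"tz": 0.02,"turn": 0,"grip": 0},{"tx": 0,"ty": 0,"tz": 0,"turn": 0,"grip": 0}]' --newtons 4

```text
time: 19.58
position: [0.5412, -0.3259, 0.0738]
tool_rot: [0.031, 3.141, -0.0]
ft_force: [-2.3, 1.1, 4.9]
grip_width: 0.16
grip_force: 4.0
```

```bash
cat >> pit.py <<'E'
for deg in(-5,0,5,10,15,20):
    a=np.radians(deg)
    def f(cx,cz):
        v=np.array([cx+38,cz-65.5])/1e3
        return np.array([s["position"][0]+.005+np.cos(a)*v[0]-np.sin(a)*v[1],-.326,s["position"][2]-.002+np.sin(a)*v[0]+np.cos(a)*v[1]])
    print(deg,[proj(d,f(*c)).round(1).tolist() for c in((50,34),(72,4),(-2,74))])
E
python3 pit.py
```

```text
orange rows 306 357 cols 131 153 857
tongue (np.float64(141.0), np.float64(376.0), 1)
[ 0.5412 -0.3259  0.0738] [-2.3  1.1  4.9] 4.000065213331254 0.16009808206270873 19.575
-5 [[143.8, 357.4], [147.8, 377.5], [137.9, 321.0]]
0 [[143.0, 355.8], [146.9, 376.5], [137.6, 319.5]]
5 [[142.1, 353.7], [145.8, 375.0], [137.2, 317.9]]
10 [[141.2, 351.3], [144.7, 372.9], [136.8, 316.2]]
15 [[140.2, 348.5], [143.5, 370.2], [136.5, 314.5]]
20 [[139.2, 345.3], [142.3, 366.9], [136.1, 312.8]]
```

The cartridge is nearly level and resting on the floor, with its origin near x = 0.584 against the tray's 0.587. I'm releasing now.

Emit:
send_rows --steps '[{"tx": 0,"ty": 0,"tz": -0.01,"turn": 0,"grip": 0},{"tx": 0,"ty": 0,"tz": 0,"turn": 0,"grip": 0.2},{"tx": 0,"ty": 0,"tz": 0,"turn": 0,"grip": 0.3},{"tx": 0,"ty": 0,"tz": 0,"turn": 0,"grip": 0.4},{"tx": 0,"ty": 0,"tz": 0,"turn": 0,"grip": 0.5},{"tx": 0,"ty": 0,"tz": 0,"turn": 0,"grip": 0.5},{"tx": 0,"ty": 0,"tz": -0.2,"turn": 0,"grip": 0.5},{"tx": 0,"ty": 0,"tz": -0.6,"turn": 0,"grip": 0.5},{"tx": 0.3,"ty": 0,"tz": -0.8,"turn": 0,"grip": 0.5},{"tx": 0.8,"ty": 0,"tz": -0.5,"turn": 0,"grip": 0.5},{"tx": 0.8,"ty": 0,"tz": -0.5,"turn": 0,"grip": 0.5},{"tx": 0,"ty": 0,"tz": 0,"turn": 0,"grip": 0.5}]'

```text
time: 21.18
position: [0.4247, -0.326, 0.2336]
tool_rot: [0.039, 3.134, 0.0]
ft_force: [1.0, 0.1, -0.9]
grip_width: 0.497
grip_force: 0.0
```

Run:
```python
from w import *
import pickle
print(s["position"],np.round(s["ft_force"],1),s["time"])
t=ctrl.get_image("top");d=ctrl.get_image("scene");t0=pickle.load(open("d0.pkl","rb"))["top"]
for n,im in(("top",t),("scene",d)):
    m=cv2.inRange(hsv(im),(3,130,110),(17,255,255)); 
    c=[k for k in cv2.findContours(m,0,2)[0] if cv2.contourArea(k)>60]
    for k in c:
        r=cv2.minAreaRect(k); print(n,np.round(r[0],1),np.round(r[1],1),round(r[2],1),cv2.boundingRect(k))
# predicted flat pose, origin free: project plate outline in both views
def P(im,o,c): return proj(im,np.array([o[0]+c[0]/1e3,o[1]+c[1]/1e3,.005+c[2]/1e3]))
for im,n in((t,"top"),(d,"scene")):
    q=np.array([P(im,(.585,-.326),c) for c in((50,22,34),(50,-22,34),(-50,22,34),(-50,-22,34),(-42,0,74),(-2,0,74))]);print(n,q.round(1).tolist())
for n,m in(("fresh diff",(slice(200,240),slice(305,330))),("bottle diff",(slice(135,170),slice(405,440))),("cup",(slice(190,222),slice(168,204))),("dish",(slice(305,343),slice(198,237)))):
    print(n,np.abs(t["pixels"][m].astype(int)-t0["pixels"][m]).mean().round(1))
```

```text
[ 0.42473958 -0.32602053  0.23363212] [ 1.   0.1 -0.9] 21.175
top [460. 219.] [34. 14.] 90.0 (453, 202, 15, 35)
top [423.5 151.5] [21. 21.] 90.0 (413, 141, 22, 22)
scene [206.7 376.2] [26.  36.6] 76.0 (189, 361, 36, 30)
scene [141.4 331.8] [49.9 22.3] 88.3 (130, 307, 24, 51)
top [[451.1, 199.2], [467.7, 198.9], [452.3, 237.2], [469.0, 236.9], [465.1, 233.1], [464.6, 217.4]]
scene [[156.2, 353.4], [129.8, 359.7], [153.5, 316.2], [129.5, 321.3], [137.3, 306.0], [137.7, 320.3]]
fresh diff 1.3
bottle diff 0.8
cup 1.2
dish 1.6
```

```bash
python3 -c "
from bench import ctrl
print(ctrl.close_job())"
```

```text
the job is handed in; nothing more can be done
None
```

I put the orange cartridge in the rightmost yellow tray, released it and handed the job in at about 21 s; the final images match it lying flat near the tray's centre, the blue cartridge, bottle, cup and dish look unmoved, and no verdict was returned.

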